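Check the sprung seat under the green specimen

ROBOT

A 6-joint arm with a two-finger parallel gripper is mounted at the origin on a cart in front of the work surface, level with it; the furniture and walls round the work are solid. World frame = base frame: x ahead of the robot, y to its left, z up, the work surface at z = 0. Lengths are in m, angles in rad, forces in N, time in s.
With the tool pointing down it reaches from about 0.3 to 0.775 m from the base axis. Payload 14.6 kg.
Tool frame: the origin (TCP) lies between the finger pads; the fingertips stand 14 mm ahead of it and the grasp point (between the pads) lies 5 mm behind it; z points along the fingers, y is the line along which they close (so a half turn about z gives the same grasp; the last joint's range is limited). The gripper opens to 94 mm and grips with 3 to 60 N. Pads are 16 mm wide; open, the fingers measure 119 mm over their backs; the gripper's body (75 mm by 177 mm) begins 78 mm behind the grasp point.
Start: joints at [1.105, 0.3, 1.521, -0, 1.321, -0.067], TCP at [0.214, 0.507, 0.198] pointing down, gripper open.
Joint ranges: [-3.03, 3.03], [-0.79, 2.21], [0.23, 2.52], [-1.04, 4.18], [0, 3.07], [-2.55, 2.55]. Speed limits (rad/s): [2.22, 2.22, 2.57, 3.14, 3.14, 3.14].

INTERFACE

Orientations are given as [roll, pitch, yaw] about the fixed x, y, z axes, in that order (R = Rz(yaw) Ry(pitch) Rx(roll)).
In Python, from station import ctrl gives the robot as it stands. The module is installed in compiled form; this text tells all that it offers.
- The arm moves only by the tool move_arm, never from a script. Its argument "targets" is a list of rows, each a list of 7 numbers: the opening, from -1 (shut) to 1 (fully open), then the shift along the tool's x, y, z in units of 50 mm (1.0 is 50 mm), then the turn, a rotation vector about the tool's x, y, z in rad. A call has 1 to 12 rows; each row is the pose to reach, as a shift and turn from the pose commanded when the call began, along the tool's axes at that moment; what a row does not reach only later rows make up. A row lasts 1/10 s, in which the tool goes at most 50 mm and 8.59 degrees, less where a joint would pass 70% of its speed; a pose out of reach is approached as far as the arm can. A call with a gripper value outside its range is refused whole. The fingers move at their own pace and stop on an object; "grip_force" is the grip in N (left out, the last holds). Time passes only in rows, so rows that repeat a pose let the fingers close. It gives the time, the measured TCP pose, the force, the opening and the grip force at its end, in the units of the state.
- ctrl.get_obs(): the state, without advancing time (a new reading comes with each control period).
- ctrl.camera(name): name is "scene" or "top" or "wrist"; returns (picture, depth): 420x560x3 uint8, red, green, blue; 420x560 float32, m along the optical axis (not along the pixel's ray), 0 where there is no reading.
- ctrl.camera_params(name): a dict with "intrinsics" (3x3 intrinsics, pixels), "rvec" (rotation vector, rad) and "tvec" (3), from world to camera coordinates, as OpenCV has them; the wrist camera has in their place "T_tool_cam" (4x4, takes a point from camera to tool coordinates, whose origin is the TCP and whose axes are the flange's). Camera axes: x right, y down, z forward; pixel columns grow to the right and rows downward; lengths in m; the calibration is good to about 2 mm. A picture is of the moment at which its call begins: read the wrist's pose just before it. camera_params takes no time and is no camera call.
- ctrl.hand_in(): hands the job in; it is judged then, once.
Trained networks look in the newest picture that a camera, given by its name, has taken for a name from the list of things; names that differ only in an ending like _2 or _b are one class to them, and where a whole thing is asked for, a point or a joint stands for the part that bears it (a point fixed in the world has none). Each returns a list of dicts, best first, with "score" (0 to 1); they miss things now and then, are a little off and sometimes report something else, mostly with a low value. They report only what shows in the picture. A call takes as long as a camera call. They do not tell look-alikes from the thing itself.
- ctrl.cut_out(camera, target): "region" (420x560 bool, what is visible of it) and "point" ([column, row] in pixels, amid what is visible of it).
- ctrl.tip_of(camera, target): "point" ([column, row] in pixels: a listed point, or the origin of a listed thing).
The state is a dict: "time_s": time; "qpos": joint angles; "joint_vel": joint speeds; "tau": joint torques, N m; "ee_pos": TCP position; "eef_rot": TCP orientation; "force": force on the tool from outside, world axes, zero at the start; "moment": the same for the moment, N m; "grip_width": finger opening in m; "grip_force": force on a finger pad.
Only numpy, scipy, OpenCV 4.12 (cv2) and the standard library are available. Lean on these libraries where they do the work, as an engineer would, in place of code of your own. Each camera call takes 0.05 s, during which the arm holds its last target. There are 200 camera calls.

TASK

Check that the seat under the green resin specimen in the metal holder springs freely: with the fingertips, press lightly on top of the green specimen so that it sinks a few millimetres, but not all the way down, keep it there for about a second, then take the fingers away so that it springs back up. Do not lift it, do not touch the other three specimens, and leave the vial and the dish where they stand.

Things in the scene. Friction and masses are not known exactly. Their poses are not given: they have to be found in the camera images.
- green_puck: the specimen to press: green resin cylinder, small metal patch in its flat top, 30 mm diameter, 16 mm tall, loose in one of the holder's four pockets (any of them). Origin at the centre of its underside, z up; top 16 mm above it. It rests on a sprung seat, stands 11 mm proud of the holder, and can sink 9 mm straight down; the seat starts to give at 1.2 N, then 0.6 N per mm (6.6 N at the stop).
- orange_puck: orange resin specimen, 25 mm in diameter, 20 mm tall, in another pocket; not to be touched. Origin at the centre of its underside.
- black_puck_a: black resin specimen with a rectangular metal patch, 30 mm in diameter, 18 mm tall, in another pocket; not to be touched. Origin at the centre of its underside.
- black_puck_b: black resin specimen with a round metal patch, 30 mm in diameter, 17 mm tall, in another pocket; not to be touched. Origin at the centre of its underside.
- holder: square aluminium specimen holder, 160 x 160 mm, 24 mm high, fixed to the desk (place and yaw vary). Origin at the centre of its underside, z up. Four round pockets, 33 mm diameter, at x = +-38 mm, y = +-38 mm in its frame (76 mm apart); in each a sprung white seat whose top rests 19 mm above the desk.
- vial: glass vial with a blue cap, 23 mm in diameter, 65 mm tall, standing loose on the desk beyond the holder's -y side, its axis 120 to 135 mm from the holder's centre measured along that side's normal. Origin at the centre of its underside.
- dish: clear petri dish with lid, 58 mm in diameter, 14 mm tall, loose on the desk beyond the holder's +y side. Origin at the centre of its underside.
Mind the look-alikes: they are no part of the job. There is more than one size of the vial; the job needs the middle-sized.

How it is judged:
On the way:
1. the fingertips press the green specimen at least 2 mm down on its seat, for half a second (z of green_puck in the frame of holder below 0.017 m and contact force between the fingers and green_puck above 0.5 N), for 0.5 s.
At the end, for the whole second after the job is handed in: The green specimen is back up in its own pocket (within 1.5 mm of its rest height, upright, within 6 mm of its start, at rest), the other three specimens are within 6 mm of where they were, and the vial (upright) and dish are within 15 mm of where they stood (z of green_puck in the frame of holder between 0.0175 and 0.021 m and angle between green_puck's own z axis and vertical below 0.1 rad and distance of each of green_puck, orange_puck, black_puck_a, black_puck_b from where it was at the start of the episode below 0.006 m and linear speed of green_puck below 0.02 m/s and distance of each of vial, dish from where it was at the start of the episode below 0.015 m and angle between vial's own z axis and vertical below 0.2 rad); the robot touches nothing.
It fails at once if the green specimen is pushed all the way down (more than 8.5 mm) or pressed with more than 15 N (z of green_puck in the frame of holder below 0.0105 m or contact force between any of the arm, the fingers and green_puck above 15 N).
It fails at once if the green specimen is lifted more than 4 mm (z of green_puck in the frame of holder above 0.023 m).
It fails at once if one of the other three specimens is touched (contact force between any of the fingers, the arm and orange_puck above 0.5 N or contact force between any of the fingers, the arm and black_puck_a above 0.5 N or contact force between any of the fingers, the arm and black_puck_b above 0.5 N).
It fails at once if the vial or the dish is pushed away or knocked over (distance of any of vial, dish from where it was at the start of the episode above 0.015 m or angle between vial's own z axis and vertical above 0.3 rad).
It also fails if it takes over 32 s, if anything falls off the work surface, if the arm or the gripper's body presses on something with over 40 N, if the wrist force passes 120 N, or if a joint passes its speed limit or range.

## Working session

There is one attempt and no reset: what is moved stays moved. The work goes in short steps, Python scripts to look and compute and a tool call to move; the robot and the scene stay as the last step left them, time stands still between calls to the robot, and variables do not carry over. Pictures are saved under pics/ and viewed, at most 10 in all, crops included, and the job is handed in when it is done.

Besides the shell and the picture viewer there is one more tool, called after "Call:" by a JSON object that holds its "name" and its "arguments", one argument or row to a line. move_arm: Moves the arm, as the interface text tells. Its arguments: {"type":"object","properties":{"targets":{"type":"array"},"grip_force":{"type":"number"}},"required":["targets"]}

```bash
mkdir -p pics; cat > h.py <<'E'
import numpy as np, cv2
from station import ctrl
from scipy.spatial.transform import Rotation as R
def cloud(name):
    o=ctrl.get_obs(); im,d=ctrl.camera(name); p=ctrl.camera_params(name); K=np.array(p["intrinsics"])
    v,u=np.mgrid[:420,:560]; P=np.dstack([(u-K[0,2])/K[0,0]*d,(v-K[1,2])/K[1,1]*d,d])
    if name=="wrist":
        T=np.array(p["T_tool_cam"]); P=P@T[:3,:3].T+T[:3,3]
        W=R.from_euler('xyz',o["eef_rot"]).as_matrix(); P=P@W.T+np.array(o["ee_pos"])
    else:
        M=R.from_rotvec(np.ravel(p["rvec"])).as_matrix(); P=(P-np.ravel(p["tvec"]))@M
    P[d==0]=np.nan
    return im,P
E
python3 - <<'E'
from h import *
print({k:np.round(v,3) for k,v in ctrl.get_obs().items()})
for c in ["top","scene"]:
    im,P=cloud(c); cv2.imwrite(f"pics/{c}.png",im[...,::-1])
    for n in ["green_puck","holder","orange_puck","vial","dish","black_puck_a"]:
        for r in ctrl.cut_out(c,n)[:3]:
            q=P[r["region"]]; print(c,n,round(r["score"],2),np.round(r["point"]),np.round(np.nanmedian(q,0),3),np.round(np.nanpercentile(q,[2,98],axis=0),3).tolist())
E
```

```text
{'time_s': np.float64(0.0), 'qpos': array([ 1.105,  0.3  ,  1.522, -0.   ,  1.321, -0.067]), 'joint_vel': array([-0.001, -0.001, -0.   ,  0.   ,  0.001, -0.001]), 'tau': array([ 1.0000e-03, -5.3180e+01, -3.5274e+01,  7.1000e-02,  2.4000e-02,
       -0.0000e+00]), 'ee_pos': array([0.213, 0.507, 0.198]), 'eef_rot': array([-3.14 , -0.   ,  2.743]), 'force': array([ 0.253, -0.356, -0.472]), 'moment': array([ 0.002,  0.   , -0.048]), 'grip_force': np.float64(0.0), 'grip_width': np.float64(0.094)}
top green_puck 0.66 [311. 251.] [0.452 0.125 0.034] [[0.439, 0.111, 0.016], [0.466, 0.139, 0.038]]
top holder 0.94 [286. 232.] [0.49  0.163 0.023] [[0.415, 0.085, 0.015], [0.57, 0.239, 0.027]]
top holder 0.52 [357. 233.] [0.481 0.045 0.058] [[0.473, 0.029, 0.002], [0.492, 0.053, 0.066]]
top orange_puck 0.45 [263. 202.] [0.53  0.199 0.038] [[0.519, 0.187, 0.022], [0.543, 0.209, 0.042]]
top vial 0.74 [285. 231.] [0.491 0.163 0.023] [[0.415, 0.085, 0.016], [0.569, 0.239, 0.027]]
top vial 0.7 [357. 236.] [0.481 0.045 0.057] [[0.473, 0.033, 0.006], [0.492, 0.053, 0.066]]
top vial 0.67 [357. 263.] [0.4
[... 542 characters left out ...]
, 0.027]]
scene orange_puck 0.78 [266. 223.] [0.527 0.194 0.038] [[0.519, 0.185, 0.021], [0.543, 0.207, 0.042]]
scene vial 0.88 [357. 294.] [ 0.45  -0.029  0.063] [[0.444, -0.041, 0.006], [0.469, -0.012, 0.095]]
scene vial 0.57 [330. 276.] [0.478 0.037 0.042] [[0.473, 0.029, 0.005], [0.491, 0.049, 0.067]]
scene vial 0.45 [311. 300.] [0.427 0.036 0.027] [[0.423, 0.031, -0.001], [0.444, 0.056, 0.045]]
scene dish 0.93 [215. 219.] [0.503 0.301 0.015] [[0.479, 0.277, 0.001], [0.533, 0.331, 0.018]]
scene black_puck_a 0.54 [301. 236.] [0.527 0.12  0.036] [[0.515, 0.107, 0.021], [0.554, 0.14, 0.039]]
scene black_puck_a 0.48 [244. 248.] [0.453 0.198 0.037] [[0.442, 0.186, 0.022], [0.47, 0.214, 0.04]]
```

View pics/top.png

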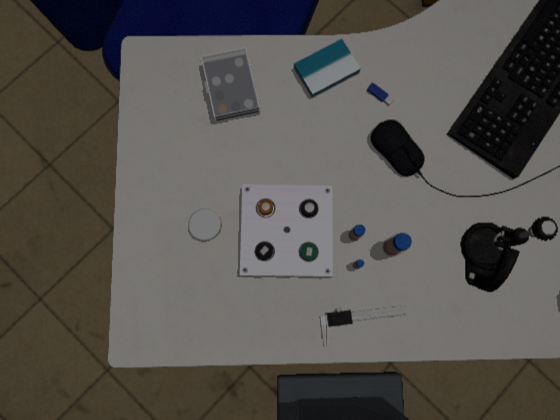

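View pics/scene.png

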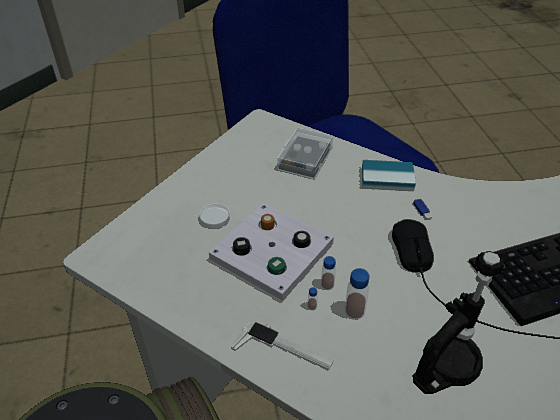

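Top view: green at (309,252), orange at (263,207), blacks at (309,208) and (264,251). The middle vial is at (357,233) and the dish at (205,224). Measured heights match the given sizes, so I'm moving above the green specimen with the fingers shut.

Call:
{"name": "move_arm", "arguments": {
  "targets": [
    [-1,-7.36,-5.17,0,0,0,0],
    [-1,-7.36,-5.17,0,0,0,0],
    [-1,-7.36,-5.17,0,0,0,0],
    [-1,-7.36,-5.17,0,0,0,0],
    [-1,-7.36,-5.17,0,0,0,0],
    [-1,-7.36,-5.17,0,0,0,0],
    [-1,-7.36,-5.17,0,0,0,0],
    [-1,-7.36,-5.17,0,0,0,0],
    [-1,-7.36,-5.17,0,0,0,0],
    [-1,-7.36,-5.17,0,0,0,0],
    [-1,-7.36,-5.17,0,0,0,0],
    [-1,-7.36,-5.17,0,0,0,0]
  ],
  "grip_force": 5
}}

```text
time_s: 1.9
ee_pos: [0.4519, 0.1265, 0.1981]
eef_rot: [3.142, -0.0, 2.744]
force: [-0.2, 0.4, -0.2]
grip_width: 0.0021
grip_force: 0.0
```

```bash
python3 - <<'E'
from h import *
im,P=cloud("wrist"); cv2.imwrite("pics/wrist.png",im[...,::-1])
o=ctrl.get_obs(); print({k:np.round(o[k],4) for k in ["time_s","ee_pos","eef_rot","force","grip_width","qpos"]})
for n in ["green_puck","holder"]:
    for r in ctrl.cut_out("wrist",n)[:2]:
        q=P[r["region"]]; print(n,round(r["score"],2),np.round(r["point"]),np.round(np.nanmedian(q,0),4),np.round(np.nanpercentile(q,[2,98],axis=0),3).tolist())
        if n=="green_puck":
            q=q[abs(q[:,2]-np.nanmedian(q[:,2]))<.003]; print(cv2.minEnclosingCircle(q[:,:2].astype(np.float32)),np.median(q[:,2]))
E
```

```text
{'time_s': np.float64(1.95), 'ee_pos': array([0.4518, 0.1268, 0.1981]), 'eef_rot': array([ 3.1415e+00, -1.0000e-04,  2.7444e+00]), 'force': array([-0.5191,  0.2519,  0.4401]), 'grip_width': np.float64(0.0004), 'qpos': array([ 1.9540e-01,  1.1900e-01,  1.7397e+00,  1.0000e-04,  1.2829e+00,
       -9.7820e-01])}
green_puck 0.85 [268. 194.] [0.4506 0.1247 0.0349] [[0.437, 0.111, 0.021], [0.465, 0.138, 0.037]]
((0.45174354314804077, 0.12401377409696579), 0.015064137987792492) 0.03502402496966195
holder 0.62 [318. 206.] [0.4803 0.1694 0.024 ] [[0.413, 0.086, 0.007], [0.569, 0.239, 0.026]]
```

The wrist camera gives the green centre at (0.4515, 0.1243), top at 35.0 mm and radius 15 mm, all as they should be. Next I descend to about 5 mm above it.

Call:
{"name": "move_arm", "arguments": {
  "targets": [
    [-1,-0.02,-0.04,0.6,0,0,0],
    [-1,-0.02,-0.04,1.2,0,0,0],
    [-1,-0.02,-0.04,1.8,0,0,0],
    [-1,-0.02,-0.04,2.2,0,0,0],
    [-1,-0.02,-0.04,2.5,0,0,0],
    [-1,-0.02,-0.04,2.7,0,0,0],
    [-1,-0.02,-0.04,2.8,0,0,0],
    [-1,-0.02,-0.04,2.88,0,0,0],
    [-1,-0.02,-0.04,2.88,0,0,0],
    [-1,-0.02,-0.04,2.88,0,0,0]
  ]
}}

```text
time_s: 3.05
ee_pos: [0.4527, 0.1236, 0.0545]
eef_rot: [3.141, 0.001, 2.743]
force: [1.0, 0.3, -0.6]
grip_width: 0.0002
grip_force: 0.0
```

Call:
{"name": "move_arm", "arguments": {
  "targets": [
    [-1,0,0,0.03,0,0,0],
    [-1,0,0,0.06,0,0,0],
    [-1,0,0,0.09,0,0,0],
    [-1,0,0,0.12,0,0,0],
    [-1,0,0,0.14,0,0,0],
    [-1,0,0,0.16,0,0,0],
    [-1,0,0,0.16,0,0,0],
    [-1,0,0,0.16,0,0,0]
  ]
}}

```text
time_s: 3.85
ee_pos: [0.4524, 0.1235, 0.046]
eef_rot: [-3.142, -0.0, 2.743]
force: [-0.3, 0.4, -1.1]
grip_width: 0.0002
grip_force: 0.0
```

```bash
python3 - <<'E'
from h import *
for c in ["wrist","scene"]:
    im,P=cloud(c); o=ctrl.get_obs(); print(np.round(o["ee_pos"],4),np.round(o["force"],2))
    cv2.imwrite(f"pics/{c}2.png",im[...,::-1])
    for r in ctrl.cut_out(c,"green_puck")[:1]:
        q=P[r["region"]]; print(r["score"],np.round(np.nanpercentile(q,[2,25,50,75,98],axis=0),4)[:,2])
E
```

```text
[0.4525 0.1235 0.0461] [-0.33 -0.15  0.47]
0.8 [0.0163 0.0332 0.0347 0.0353 0.0506]
[0.4525 0.1235 0.0461] [-0.24  0.14  0.41]
0.64 [0.023  0.032  0.0348 0.0362 0.0379]
```

```bash
python3 - <<'E'
import cv2,numpy as np
a=cv2.imread("pics/wrist2.png");b=cv2.imread("pics/scene2.png")[220:310,220:340]
cv2.imwrite("pics/w2.png",np.hstack([cv2.resize(a,(400,300)),cv2.resize(b,(400,300),interpolation=2)]))
E
```

```text
(no output)
```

View pics/w2.png

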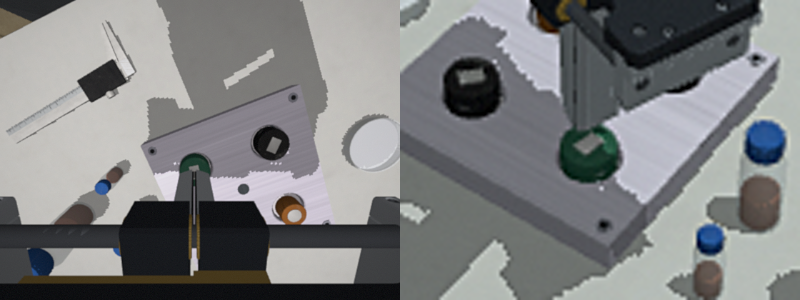

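The wrist half shows the tips at about (195,170), just behind the metal patch. The scene half shows them above or behind the patch at (585,130). I'll measure the tip position from depth.

```bash
python3 - <<'E'
from h import *
o=ctrl.get_obs();W=R.from_euler('xyz',o["eef_rot"]).as_matrix();np.set_printoptions(suppress=True)
for c in ["wrist","scene","top"]:
    im,P=cloud(c); q=(P-o["ee_pos"])@W   # tool coords
    m=(abs(q[...,0])<.03)&(abs(q[...,1])<.03)&(P[...,2]>.037)&(P[...,2]<.085)
    print(c,m.sum())
    for a in np.arange(.037,.085,.004):
        k=m&(P[...,2]>=a)&(P[...,2]<a+.004)
        if k.sum()>3: print(round(a,3),k.sum(),np.round(np.percentile(q[k][:,:2],[5,50,95],axis=0)*1000,1).tolist(), np.round(np.median(P[k][:,:2],0),4), np.argwhere(k).mean(0).round())
E
```

```text
wrist 809
0.053 28 [[8.4, -4.3], [9.9, -0.6], [10.3, 3.8]] [0.444  0.1263] [239. 272.]
0.057 65 [[8.5, -8.0], [10.1, -0.3], [10.4, 7.4]] [0.4439 0.1265] [241. 272.]
0.061 96 [[8.5, -11.0], [10.0, -0.9], [10.3, 10.3]] [0.444 0.126] [243. 272.]
0.065 108 [[8.4, -11.8], [10.1, -0.3], [10.4, 10.2]] [0.4441 0.1265] [246. 272.]
0.069 108 [[8.7, -11.5], [10.0, -0.8], [10.5, 10.2]] [0.444  0.1261] [248. 272.]
0.073 132 [[8.5, -11.0], [10.1, -0.3], [10.4, 10.7]] [0.4441 0.1266] [251. 272.]
0.077 131 [[8.5, -11.6], [10.1, -0.8], [10.4, 10.4]] [0.444  0.1259] [254. 271.]
0.081 141 [[8.7, -11.7], [10.0, -0.3], [10.5, 10.6]] [0.4439 0.1265] [257. 272.]
scene 189
0.037 19 [[-4.3, -7.6], [3.6, -1.6], [13.1, 9.8]] [0.4488 0.1253] [263. 274.]
0.057 6 [[7.1, -4.6], [7.9, 4.5], [8.6, 9.4]] [0.4471 0.1309] [254. 271.]
0.061 23 [[-5.1, -12.1], [8.0, -7.2], [9.1, 7.6]] [0.4457 0.1203] [255. 275.]
0.065 27 [[-9.2, -12.8], [4.4, -11.3], [8.7, 10.7]] [0.4471 0.1144] [253. 277.]
0.069 26 [[-6.8, -13.0], [7.6, -10.2], [8.8, 8.1]] [0.4459 0.1169] [252. 276.]
0.073 37 [[-7.0, -13.3], [6.8, -10.9], [9.2, 10.0]] [0.4468 0.1151] [250. 276.]
0.077 21 [[-6.3, -12.1], [7.7, -7.1], [8.9, 11.0]] [0.4467 0.1203] [248. 275.]
0.081 27 [[-6.6, -13.4], [6.5, -11.5], [9.3, 7.2]] [0.4465 0.1149] [248. 277.]
top 0
```

Both depth views put the tips higher than stated, at about z 0.045–0.055. There's no contact force yet and the puck top is still at 35 mm. I'll go on down in small steps, watching the force.

Call:
{"name": "move_arm", "arguments": {
  "targets": [
    [-1,0,0,0.02,0,0,0],
    [-1,0,0,0.04,0,0,0],
    [-1,0,0,0.06,0,0,0],
    [-1,0,0,0.06,0,0,0],
    [-1,0,0,0.06,0,0,0]
  ]
}}

```text
time_s: 4.7
ee_pos: [0.4524, 0.1235, 0.043]
eef_rot: [-3.142, -0.0, 2.743]
force: [0.3, 0.9, 0.5]
grip_width: 0.0008
grip_force: 0.0
```

```bash
cat > chk.py <<'E'
from h import *
F=[];D=[]
o=ctrl.get_obs();W=R.from_euler('xyz',o["eef_rot"]).as_matrix()
for i in range(3):
    im,P=cloud("wrist");F.append(ctrl.get_obs()["force"][2]);
    r=ctrl.cut_out("wrist","green_puck");F.append(ctrl.get_obs()["force"][2])
    if r:
        m=cv2.erode(r[0]["region"].astype(np.uint8),np.ones((3,3)))>0
        z=P[m][:,2];h=(z>.024)&(z<.038);D.append((int(h.sum()),round(float(np.median(z[h])),4)))
    q=(P-o["ee_pos"])@W
    t=(abs(q[...,0]-10)<99)&(abs(q[...,0])<.014)&(abs(q[...,1])<.014)&(P[...,2]>.0375)
    z=P[t][:,2]; D.append(round(float(np.percentile(z,1)),4))
print(o["time_s"],np.round(o["ee_pos"],4),"F",np.round(F,2),D)
E
python3 chk.py
```

```text
4.7 [0.4524 0.1235 0.043 ] F [-0.1   0.74 -0.36  0.2   0.21  0.67] [(724, 0.0348), 0.0536, (743, 0.0349), 0.0534, (738, 0.0348), 0.0537]
```

Call:
{"name": "move_arm", "arguments": {
  "targets": [
    [-1,0,0,0.02,0,0,0],
    [-1,0,0,0.04,0,0,0],
    [-1,0,0,0.06,0,0,0],
    [-1,0,0,0.06,0,0,0],
    [-1,0,0,0.06,0,0,0]
  ]
}}

```text
time_s: 5.5
ee_pos: [0.4524, 0.1235, 0.04]
eef_rot: [-3.142, -0.0, 2.743]
force: [-0.5, -0.5, 0.7]
grip_width: 0.0002
grip_force: 0.0
```

```bash
python3 chk.py
```

```text
5.5 [0.4524 0.1235 0.04  ] F [-0.   -0.27  0.03 -0.79  0.21 -0.68] [(674, 0.0348), 0.0507, (622, 0.0347), 0.0505, (634, 0.0349), 0.0508]
```

Call:
{"name": "move_arm", "arguments": {
  "targets": [
    [-1,0,0,0.02,0,0,0],
    [-1,0,0,0.04,0,0,0],
    [-1,0,0,0.06,0,0,0],
    [-1,0,0,0.08,0,0,0],
    [-1,0,0,0.08,0,0,0],
    [-1,0,0,0.08,0,0,0]
  ]
}}

```text
time_s: 6.4
ee_pos: [0.4524, 0.1235, 0.036]
eef_rot: [-3.142, -0.0, 2.743]
force: [0.4, -0.1, 0.0]
grip_width: 0.0
grip_force: 0.0
```

```bash
python3 chk.py
```

```text
6.4 [0.4524 0.1235 0.036 ] F [-0.02 -0.02 -0.58  0.01 -0.02  0.05] [(582, 0.0347), 0.0466, (605, 0.0347), 0.0461, 0.0465]
```

Call:
{"name": "move_arm", "arguments": {
  "targets": [
    [-1,0,0,0.02,0,0,0],
    [-1,0,0,0.04,0,0,0],
    [-1,0,0,0.06,0,0,0],
    [-1,0,0,0.08,0,0,0],
    [-1,0,0,0.08,0,0,0],
    [-1,0,0,0.08,0,0,0]
  ]
}}

```text
time_s: 7.3
ee_pos: [0.4524, 0.1235, 0.032]
eef_rot: [-3.142, -0.0, 2.743]
force: [0.2, 0.8, -0.1]
grip_width: -0.0
grip_force: 0.0
```

```bash
python3 chk.py
```

```text
7.3 [0.4524 0.1235 0.032 ] F [ 0.44  0.75 -0.77  0.89 -0.44 -0.36] [(601, 0.0346), 0.0425, (584, 0.0346), 0.0429, (535, 0.0346), 0.0428]
```

Call:
{"name": "move_arm", "arguments": {
  "targets": [
    [-1,0,0,0.02,0,0,0],
    [-1,0,0,0.04,0,0,0],
    [-1,0,0,0.06,0,0,0],
    [-1,0,0,0.08,0,0,0],
    [-1,0,0,0.08,0,0,0],
    [-1,0,0,0.08,0,0,0]
  ]
}}

```text
time_s: 8.2
ee_pos: [0.4524, 0.1235, 0.028]
eef_rot: [-3.142, -0.0, 2.743]
force: [0.0, 0.3, -0.4]
grip_width: 0.0005
grip_force: 0.0
```

```bash
python3 chk.py; python3 - <<'E'
from h import *
a,_=cloud("wrist");b,_=cloud("scene")
cv2.imwrite("pics/w3.png",np.hstack([cv2.resize(a[180:300,200:360],(400,300)),cv2.resize(b[220:310,220:340],(400,300))])[...,::-1])
E
```

```text
8.2 [0.4524 0.1235 0.028 ] F [ 0.83  0.33 -0.33  0.53 -0.22 -0.28] [(467, 0.0344), 0.04, (489, 0.0346), 0.04, (461, 0.0344), 0.0398]
```

View pics/w3.png

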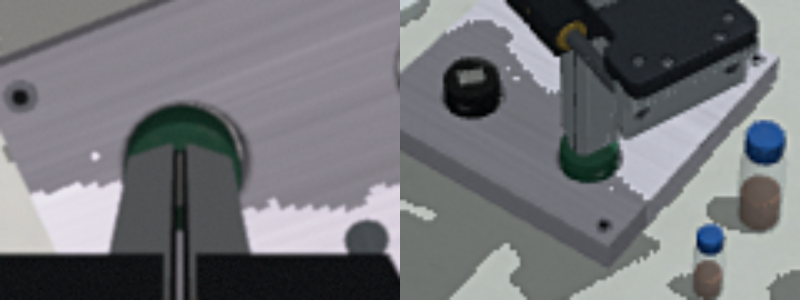

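The tips are now centred over the green puck and only a few millimetres above it. Continuing down.

Call:
{"name": "move_arm", "arguments": {
  "targets": [
    [-1,0,0,0.02,0,0,0],
    [-1,0,0,0.04,0,0,0],
    [-1,0,0,0.06,0,0,0],
    [-1,0,0,0.08,0,0,0],
    [-1,0,0,0.08,0,0,0],
    [-1,0,0,0.08,0,0,0]
  ]
}}

```text
time_s: 9.2
ee_pos: [0.4525, 0.1235, 0.0241]
eef_rot: [3.142, 0.0, 2.743]
force: [0.0, -0.1, 2.1]
grip_width: 0.0003
grip_force: 1.5
```

```bash
python3 chk.py
```

```text
9.2 [0.4525 0.1235 0.0241] F [2.39 2.83 2.09 2.96 3.15 2.54] [(453, 0.0308), 0.0387, (411, 0.0307), 0.039, (433, 0.0309), 0.0387]
```

Contact: about 2.7 N, with the top down to 31 mm, so it has sunk 2.4–3.8 mm. I'll go 1.5 mm further and hold for a second.

Call:
{"name": "move_arm", "arguments": {
  "targets": [
    [-1,0,0,0.02,0,0,0],
    [-1,0,0,0.03,0,0,0],
    [-1,0,0,0.03,0,0,0],
    [-1,0,0,0.03,0,0,0],
    [-1,0,0,0.03,0,0,0],
    [-1,0,0,0.03,0,0,0],
    [-1,0,0,0.03,0,0,0],
    [-1,0,0,0.03,0,0,0],
    [-1,0,0,0.03,0,0,0],
    [-1,0,0,0.03,0,0,0],
    [-1,0,0,0.03,0,0,0],
    [-1,0,0,0.03,0,0,0]
  ]
}}

```text
time_s: 10.7
ee_pos: [0.4525, 0.1235, 0.0226]
eef_rot: [3.142, 0.0, 2.743]
force: [0.1, -0.1, 3.4]
grip_width: 0.0005
grip_force: 2.0
```

```bash
python3 chk.py
```

```text
10.7 [0.4525 0.1235 0.0226] F [3.56 4.04 3.59 4.85 4.9  4.06] [(380, 0.0294), 0.0382, (395, 0.0294), 0.0387, (427, 0.0293), 0.0384]
```

It has been held more than a second at about 4 N, sunk roughly 5 mm. Now I raise slowly, then clear.

Call:
{"name": "move_arm", "arguments": {
  "targets": [
    [-1,0,0,-0.03,0,0,0],
    [-1,0,0,-0.06,0,0,0],
    [-1,0,0,-0.1,0,0,0],
    [-1,0,0,-0.14,0,0,0],
    [-1,0,0,-0.2,0,0,0],
    [-1,0,0,-0.4,0,0,0],
    [-1,0,0,-0.8,0,0,0],
    [-1,0,0,-1.4,0,0,0],
    [-1,0,0,-2,0,0,0],
    [-1,0,0,-2.6,0,0,0],
    [-1,0,0,-2.6,0,0,0],
    [-1,0,0,-2.6,0,0,0]
  ]
}}

```text
time_s: 12.2
ee_pos: [0.4524, 0.1235, 0.153]
eef_rot: [3.141, 0.001, 2.743]
force: [-0.2, -1.1, -0.4]
grip_width: 0.0007
grip_force: 0.0
```

```bash
python3 - <<'E'
from h import *
im,P=cloud("wrist");r=ctrl.cut_out("wrist","green_puck")[0];q=P[r["region"]]
print(ctrl.get_obs()["time_s"],np.round(np.nanmedian(q,0),4),ctrl.get_obs()["force"])
if np.nanmedian(q[:,2])>.0335: print(ctrl.hand_in())
E
```

```text
12.3 [0.4499 0.1245 0.035 ] [-0.07562269  0.07545334 -0.13014843]
the job is handed in; nothing more can be done
None
```

I pressed the green specimen down about 5 mm at roughly 4 N, held it for over a second, and it sprang back to its full 35 mm height; the job was handed in at about 12 s, and no verdict came back.

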